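Find the heavier drum weight and seat it

ROBOT

A 6-joint arm with a two-finger parallel gripper is mounted at the origin on the work surface. World frame = base frame: x ahead of the robot, y to its left, z up, the work surface at z = 0. Lengths are in m, angles in degrees, forces in N, time in s.
With the tool pointing down it reaches from about 0.25 to 0.725 m from the base axis. Payload 9.7 kg.
Tool frame: the origin (TCP) lies between the finger pads; the fingertips stand 14 mm ahead of it and the grasp point (between the pads) lies 5 mm behind it; z points along the fingers, y is the line along which they close (so a half turn about z gives the same grasp; the last joint's range is limited). The gripper opens to 85 mm and grips with 20 to 120 N. Pads are 22 mm wide; open, the fingers measure 114 mm over their backs; the gripper's body (76 mm by 85 mm) begins 54 mm behind the grasp point. The pads swing forward as they close: fully open they stand 13 mm farther back than shut.
Start: joints at [-70.875, 4.979, 10.078, 95.1, 0, 90], TCP at [0.18, -0.52, 0.245] pointing down, gripper open.
Joint ranges: [-179.16, 179.16], [-48.56, 103.87], [-65.8, 70.77], [-126.05, 130.52], [-82.76, 87.17], [-180, 180]. Speed limits (degrees/s): [127.2, 127.2, 147.25, 180, 180, 180].

INTERFACE

Orientations are given as a 3x3 rotation matrix whose columns are the frame's x, y, z axes.
In Python, from plant import readout, viewer, bot gives the robot as it stands.
- The arm moves only by the tool send_rows, never from a script. Its argument "series" is a list of rows, each a list of 7 numbers: the shift along the tool's x, y, z in mm, then the turn, a rotation vector about the tool's x, y, z in degrees, then the finger opening in mm, from 0 to 85.4. In form: [[tx, ty, tz, rx, ry, rz, claw], ...]. A call has 1 to 20 rows; each row is the pose to reach, as a shift and turn from the pose commanded when the call began, along the tool's axes at that moment; what a row does not reach only later rows make up. A row lasts 1/8 s, in which the tool goes at most 62.5 mm and 10.7 degrees, less where a joint would pass 70% of its speed; a pose out of reach is approached as far as the arm can. A call with a gripper value outside its range is refused whole. The fingers move at their own pace and stop on an object; "squeeze" is the grip in N (left out, the last holds). Time passes only in rows, so rows that repeat a pose let the fingers close. It gives the time, the measured TCP pose, the force, the opening and the grip force at its end, in the units of the state.
- readout.read_state(): the state, without advancing time (a new reading comes with each control period).
- viewer.snapshot(name): name is "scene" or "top"; returns a dict with "color" (384x512x3 uint8, blue, green, red), "range_z" (384x512 float32, m along the optical axis (not along the pixel's ray), 0 where there is no reading), "mtx" (3x3 intrinsics, pixels), "dist" ([k1, k2, p1, p2, k3] as OpenCV has them; the pictures are not rectified), "T" (4x4, takes a point from camera to world coordinates). Camera axes: x right, y down, z forward; pixel columns grow to the right and rows downward; lengths in m; the calibration is good to about 2 mm. A picture is of the moment at which its call begins.
- bot.job_done(): hands the job in; it is judged then, once.
The state is a dict: "clock": time; "joint_positions": joint angles; "joint_velocities": joint speeds; "effort": joint torques, N m; "position": TCP position; "ee_rot": TCP orientation; "force": force on the tool from outside, world axes, zero at the start; "moment": the same for the moment, N m; "finger_gap": finger opening in m; "gripper_force": force on a finger pad.
Only numpy, scipy, OpenCV 4.12 (cv2) and the standard library are available. Lean on these libraries where they do the work, as an engineer would, in place of code of your own. Each camera call takes 0.05 s, during which the arm holds its last target. There are 200 camera calls.

TASK

Two look-alike dryer-drum weights stand on the laundry bench. Stand one in each cup of the pivot balance, let go so that the beam can settle, then take the one on the side that drops (the heavier) and seat it upright and fully home in the pocket of the holder; leave the other standing in its cup. The pocket block can sit anywhere along its rail, so find the pocket by feel, and go gently: press neither on the balance nor on the holder hard, and do not disturb the other things on the bench.

Things in the scene. Friction and masses are not known exactly. Their poses are not given: they have to be found in the camera images.
- weight_a_mid (a point): centre (half-way up) of one weight: plain steel cylinder, 30 mm diameter, 66 mm tall, foot chamfered 2.5 mm, standing upright on the bench at the start; z axis along the cylinder. Between 80 and 240 g; which of the two is heavier differs from run to run and cannot be seen
- weight_b_mid (a point): centre (half-way up) of the other weight, same shape and look as the first
- balance: white and aluminium stand of the balance, fixed to the bench; origin at the centre of its base plate (130 mm along x, 80 mm along y) on the bench. The beam pivots 88 mm above the origin about the stand's x axis, between cheeks 100 mm high; the beam (12 mm wide) runs along the stand's y axis, its cups 100 mm to either side of the pivot
- beam (a joint): angle of the beam, rad: 0 level, -0.08 to 0.08 between its stops; positive when the left (+y) cup is up and the right cup has dropped. It swings freely, settles level when empty and reaches a stop when the loads differ by some 5 percent or more
- cup_left (a point): centre of the inner floor of the cup on the balance's +y arm: round steel cup, 33 mm inner and 41 mm outer diameter, rim 8 mm above its floor, 48 mm above the bench when level, open above; it is fixed to the beam and tilts and moves with it (8 mm up or down). A flat strap 14 mm wide rises from its pivot side to the beam, 40 mm above the cup floor
- cup_right (a point): centre of the inner floor of the like cup on the -y arm
- holder: holder for the weight, fixed to the bench: steel rail 200 mm long (its x axis), 64 mm wide, origin at the centre of its underside on the bench. A grey block 150 x 56 mm, flat top 34 mm above the bench, is clamped on it (40 N will not shift it) and has one round pocket; a weight fully home has its centre 45 mm above the bench
- deck_mid (a point): point of the holder, straight above its origin at the height of the block's flat top. The pocket is 34 mm in diameter, 22 mm deep (floor 12 mm above the bench), mouth chamfered 2 mm; its axis lies on the rail's centre line but anywhere from 15 mm before to 15 mm beyond this point along the holder's x: this point does not tell where
- bottle: bystander: white detergent bottle, 68 mm diameter, 170 mm tall, origin under its centre
- scoop: bystander: white measuring cup, 68 mm diameter, 60 mm tall, origin under its centre
- driver: bystander: screwdriver lying on the bench along its x axis, about 200 mm long

How it is judged:
By the outcome, as a careful person would: the job done as asked, in the order asked, and still so for the second after the job is handed in, with the robot touching nothing.
It also fails if it takes over 72 s, if anything falls off the work surface, if the arm or the gripper's body presses on something with over 40 N, if the wrist force passes 120 N, or if a joint passes its speed limit or range.

## Working session

There is one attempt and no reset: what is moved stays moved. The work goes in short steps, Python scripts to look and compute and a tool call to move; the robot and the scene stay as the last step left them, time stands still between calls to the robot, and variables do not carry over. Pictures are saved under pics/ and viewed, at most 10 in all, crops included, and the job is handed in when it is done.

Besides the shell and the picture viewer there is one more tool, called after ">>>" as name([rows], argument=value, ...), one row to a line, values as JSON. send_rows: Moves the arm, as the interface text tells. Its arguments: {"type":"object","properties":{"series":{"type":"array"},"squeeze":{"type":"number"}},"required":["series"]}

```bash
mkdir -p pics; ls; cat > h.py <<'E'
import numpy as np, cv2
from plant import readout, viewer, bot
def cloud(s):
    h,w=s["range_z"].shape
    uv=np.stack(np.meshgrid(np.arange(w),np.arange(h)),-1).reshape(-1,1,2).astype(np.float32)
    n=cv2.undistortPoints(uv,np.array(s["mtx"]),np.array(s["dist"])).reshape(h,w,2)
    z=s["range_z"][...,None]; P=np.concatenate([n*z,z],-1)
    T=np.array(s["T"]); W=P@T[:3,:3].T+T[:3,3]
    W[s["range_z"]<=0]=np.nan
    return W
E
python3 - <<'E'
from h import *
for n in("scene","top"):
    s=viewer.snapshot(n); cv2.imwrite(f"pics/{n}0.png",s["color"]); np.savez(f"{n}0.npz",**s); print(n,np.round(s["T"],3).tolist())
st=readout.read_state(); print({k:np.round(v,3).tolist() for k,v in st.items()})
E
```

```text
pics
scene [[0.363, 0.607, -0.707, 1.3], [0.932, -0.232, 0.28, -0.219], [0.006, -0.76, -0.65, 0.724], [0.0, 0.0, 0.0, 1.0]]
top [[-0.005, -0.989, 0.149, 0.474], [-1.0, 0.006, 0.006, 0.055], [-0.007, -0.149, -0.989, 1.074], [0.0, 0.0, 0.0, 1.0]]
{'clock': 0.1, 'joint_positions': [-70.874, 5.008, 10.042, 95.098, -0.001, 90.0], 'joint_velocities': [-0.041, -0.058, 0.165, 0.031, 0.04, 0.023], 'effort': [0.0, -52.156, 46.565, 0.016, 0.0, 0.0], 'position': [0.18, -0.519, 0.245], 'ee_rot': [[0.945, 0.328, -0.0], [0.328, -0.945, 0.001], [-0.0, -0.001, -1.0]], 'force': [-0.038, 0.476, 0.134], 'moment': [-0.004, 0.015, -0.007], 'gripper_force': 0.0, 'finger_gap': 0.085}
```

View pics/scene0.png

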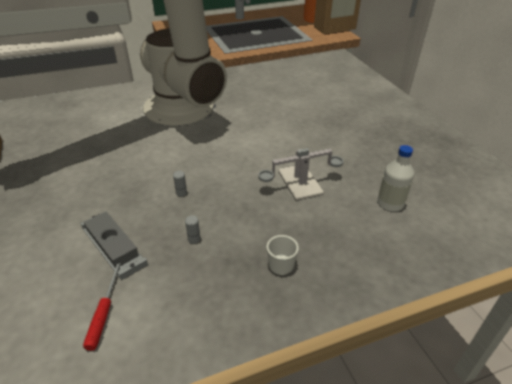

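View pics/top0.png

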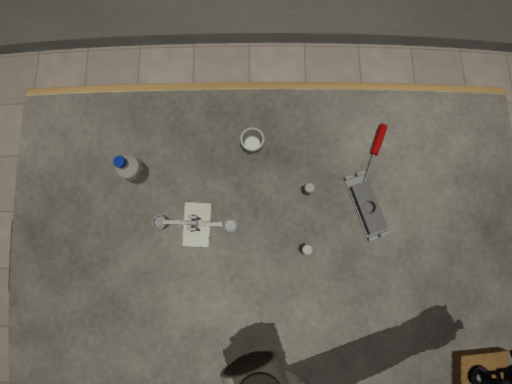

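The views show the weights at top pixels (309,188) and (306,249), the cups at (160,222) and (231,226), and the holder around (366,207) with its pocket visible as a dark circle at (370,207). The driver's tip is near the holder's far end. Next I measure them using depth.

```bash
python3 - <<'E'
from h import *
for n in("scene","top"):
    s=dict(np.load(f"{n}0.npz")); W=cloud(s); np.save(n+"W.npy",W)
    X,Y,Z=W[...,0],W[...,1],W[...,2]
    m=(Z>0.02)&(Z<0.3)&(X>0.15)&(X<0.9)&(abs(Y)<0.6)
    k,l,st,c=cv2.connectedComponentsWithStats(m.astype(np.uint8))
    print(n,"bench z",np.nanmedian(Z[(abs(Z)<.02)]))
    for i in range(1,k):
        if st[i,4]<12: continue
        q=W[l==i]; zt=np.percentile(q[:,2],95); t=q[q[:,2]>zt-.006]
        print(st[i].tolist(),"ztop",round(zt,3),"topmean",t.mean(0).round(4),"min",q.min(0).round(3),"max",q.max(0).round(3))
s=dict(np.load("top0.npz"));W=np.load("topW.npy")
# rays
T=s["T"]
def ray(u,v,z):
    n=cv2.undistortPoints(np.array([[[u,v]]],np.float32),s["mtx"],s["dist"])[0,0]
    d=T[:3,:3]@[*n,1]; return T[:3,3]+d*(z-T[2,3])/d[2]
for nm,u,v,z in(("wA",309,187,.066),("wB",306.5,248,.066),("cupL",160,222,.056),("cupR",231,226,.056),("pocket",370,207,.034)):print(nm,ray(u,v,z).round(4))
c=[s["color"][y0:y1,x0:x1] for y0,y1,x0,x1 in((180,255,140,250),(160,250,290,400))]
c=[cv2.resize(k,None,fx=5,fy=5,interpolation=cv2.INTER_CUBIC) for k in c]
h=max(k.shape[0] for k in c);c=[cv2.copyMakeBorder(k,0,h-k.shape[0],0,0,cv2.BORDER_CONSTANT) for k in c]
cv2.imwrite("pics/crop0.png",cv2.resize(np.hstack(c),None,fx=.72,fy=.72))
E
```

```text
scene bench z -0.001071811253161914
[173, 32, 54, 75, 2814] ztop 0.288 topmean [0.1755 0.0294 0.2913] min [ 0.15  -0.028  0.085] max [0.211 0.131 0.3  ]
[379, 145, 35, 62, 1414] ztop 0.168 topmean [0.6839 0.3916 0.1676] min [0.655 0.359 0.02 ] max [0.717 0.421 0.171]
[258, 148, 85, 34, 1044] ztop 0.102 topmean [0.5305 0.2109 0.1034] min [0.499 0.092 0.02 ] max [0.552 0.333 0.112]
[173, 170, 13, 21, 218] ztop 0.066 topmean [ 0.4558 -0.0991  0.065 ] min [ 0.44  -0.113  0.02 ] max [ 0.47  -0.084  0.068]
[84, 212, 54, 52, 1315] ztop 0.034 topmean [ 0.5786 -0.2863  0.0324] min [ 0.486 -0.338  0.02 ] max [ 0.654 -0.236  0.036]
[185, 215, 15, 24, 277] ztop 0.066 topmean [ 0.6276 -0.1101  0.0641] min [ 0.61  -0.125  0.02 ] max [ 0.643 -0.095  0.068]
[266, 235, 32, 35, 757] ztop 0.059 topmean [0.7672 0.0498 0.0571] min [0.732 0.017 0.02 ] max [0.803 0.083 0.062]
[129, 263, 6, 5, 21] ztop 0.023 topmean [ 0.6694 -0.2543  0.0215] min [ 0.664 -0.26   0.02 ] max [ 0.676 -0.249  0.023]
[84, 298, 25, 48, 469] ztop 0.026 topmean [ 0.7851 -0.3354  0.0231] min [ 0.733 -0.358  0.02 ] max [ 0.828 -0.309 
[... 1043 characters left out ...]
0.3166  0.0218] min [ 0.484 -0.324  0.02 ] max [ 0.495 -0.306  0.025]
[300, 244, 13, 11, 119] ztop 0.068 topmean [ 0.4525 -0.0996  0.065 ] min [ 0.439 -0.114  0.02 ] max [ 0.467 -0.085  0.07 ]
[220, 350, 66, 34, 1736] ztop 0.273 topmean [0.1807 0.0355 0.2806] min [ 0.15  -0.027  0.103] max [0.206 0.13  0.298]
[509, 350, 3, 8, 14] ztop 0.253 topmean [ 0.1999 -0.5585  0.2496] min [ 0.186 -0.564  0.241] max [ 0.206 -0.557  0.253]
[477, 366, 17, 18, 150] ztop 0.299 topmean [ 0.1663 -0.4585  0.2968] min [ 0.153 -0.482  0.247] max [ 0.179 -0.445  0.3  ]
wA [ 0.6244 -0.1091  0.066 ]
wB [ 0.4561 -0.0978  0.066 ]
cupL [0.5292 0.3078 0.056 ]
cupR [0.5178 0.1088 0.056 ]
pocket [ 0.5699 -0.29    0.034 ]
```

View pics/crop0.png

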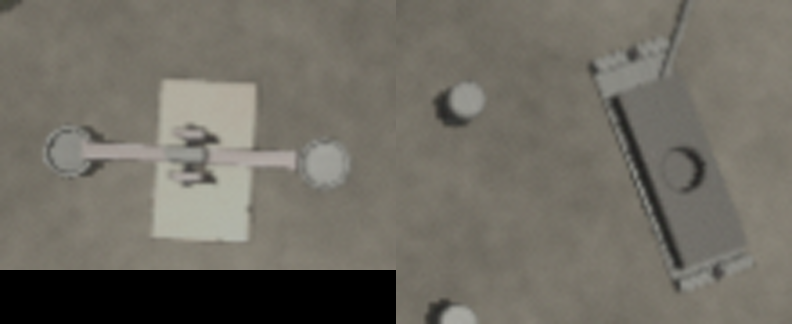

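The crop confirms round cups centred near top pixels (159,222) and (230,225), and the pocket near (370,207). I'll refine these with circle fits across both views.

```bash
cat >> h.py <<'E'
def rayz(s,uv,z):
    n=cv2.undistortPoints(np.array(uv,np.float32).reshape(-1,1,2),np.array(s["mtx"]),np.array(s["dist"])).reshape(-1,2)
    T=np.array(s["T"]); d=np.c_[n,np.ones(len(n))]@T[:3,:3].T
    return T[:3,3]+d*((z-T[2,3])/d[:,2])[:,None]
def ortho(s,cx,cy,z,half=.05,px=.0005):
    "picture of plane z rectified to world axes: col=+x,row=+y"
    g=np.arange(-half,half,px); X,Y=np.meshgrid(cx+g,cy+g)
    P=np.stack([X,Y,np.full_like(X,z)],-1).reshape(-1,3)
    Ti=np.linalg.inv(np.array(s["T"])); r,_=cv2.Rodrigues(Ti[:3,:3])
    uv,_=cv2.projectPoints(P,r,Ti[:3,3],np.array(s["mtx"]),np.array(s["dist"]))
    m=uv.reshape(*X.shape,2).astype(np.float32)
    return cv2.remap(s["color"],m[...,0],m[...,1],cv2.INTER_CUBIC)
E
python3 - <<'E'
from h import *
rows=[]
for n in("scene","top"):
    s=dict(np.load(f"{n}0.npz")); W=np.load(n+"W.npy"); X,Y,Z=np.moveaxis(W,-1,0)
    # cups: points between rim and floor
    for nm,cx,cy,zl,zh in(("L",.529,.311,.042,.062),("R",.518,.113,.042,.062),("A",.626,-.11,.058,.074),("B",.454,-.099,.058,.074)):
        q=W[(abs(X-cx)<.03)&(abs(Y-cy)<.03)&(Z>zl)&(Z<zh)]
        c,r=cv2.minEnclosingCircle(q[:,:2].astype(np.float32)); print(n,nm,len(q),"mean",q.mean(0).round(4),"encl",np.round(c,4),round(r,4))
    q=W[(abs(X-.575)<.1)&(abs(Y+.285)<.07)&(Z>.029)&(Z<.04)]
    print(n,"deck",len(q),cv2.minAreaRect((q[:,:2]*1000).astype(np.float32)), q[:,:2].mean(0).round(4))
    q=W[(abs(X-.525)<.1)&(abs(Y-.21)<.08)&(Z>.003)&(Z<.015)]
    print(n,"base",len(q),cv2.minAreaRect((q[:,:2]*1000).astype(np.float32)))
    im=[ortho(s,cx,cy,z) for cx,cy,z in((.529,.310,.056),(.518,.112,.056),(.626,-.11,.066),(.570,-.29,.034))]
    rows.append(np.hstack(im))
g=np.vstack(rows)
for i in range(4):
    for j in range(2): cv2.drawMarker(g,(i*200+100,j*200+100),(0,0,255),cv2.MARKER_CROSS,12,1)
for i,r in enumerate((.0205,.0205,.015,.017)):
    for j in range(2): cv2.circle(g,(i*200+100,j*200+100),int(r/.0005),(0,255,255),1)
cv2.imwrite("pics/ortho0.png",g)
E
```

```text
scene L 149 mean [0.5321 0.3111 0.0515] encl [0.5308 0.3115] 0.0231
scene R 176 mean [0.5212 0.1135 0.0507] encl [0.521  0.1135] 0.0224
scene A 121 mean [ 0.6284 -0.1102  0.0637] encl [ 0.626  -0.1099] 0.016
scene B 89 mean [ 0.457  -0.0989  0.0642] encl [ 0.454  -0.0992] 0.0155
scene deck 1148 ((572.7805786132812, -287.1785888671875), (154.4741973876953, 57.49797821044922), 18.86957550048828) [ 0.5783 -0.2862]
scene base 771 ((538.38134765625, 208.15048217773438), (171.73980712890625, 126.6659927368164), 21.709583282470703)
top L 155 mean [0.5308 0.3142 0.0503] encl [0.5306 0.3106] 0.0222
top R 168 mean [0.5211 0.1134 0.05  ] encl [0.5212 0.1137] 0.0209
top A 93 mean [ 0.6249 -0.1095  0.065 ] encl [ 0.6254 -0.11  ] 0.0149
top B 98 mean [ 0.4526 -0.0996  0.0648] encl [ 0.4519 -0.0999] 0.0154
top deck 917 ((571.3760375976562, -288.9942932128906), (152.18116760253906, 59.17500686645508), 18.612504959106445) [ 0.5702 -0.2882]
top base 1011 ((525.9384155273438, 208.00247192382812), (196.45228576660156, 151.96981811523438), 0.1389637142419815)
```

View pics/ortho0.png

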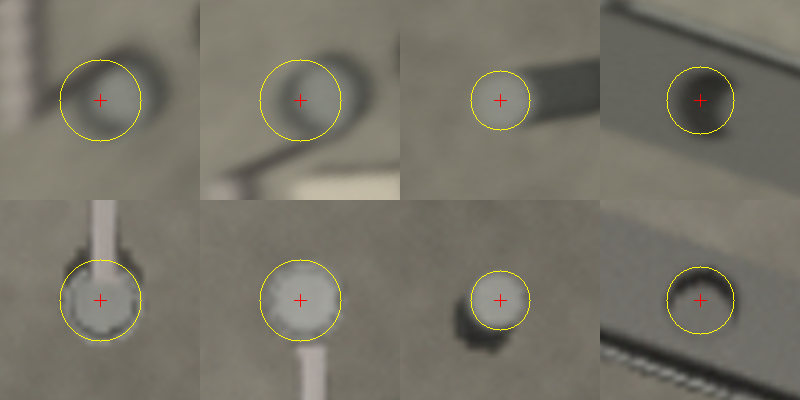

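```bash
python3 - <<'E'
from h import *
rows=[]
for n in("scene","top"):
    s=dict(np.load(f"{n}0.npz")); W=np.load(n+"W.npy"); X,Y,Z=np.moveaxis(W,-1,0)
    for nm,cx,cy in(("L",.5306,.311),("R",.5211,.1135)):
        d=np.hypot(X-cx,Y-cy)
        q=Z[(d<.010)]; e=Z[(d>.016)&(d<.021)&(Z>.03)&(Z<.075)]
        print(n,nm,"floor z med",np.round(np.percentile(q,[10,50,90]),4),"rim",np.round(np.percentile(e,[10,50,90]),4))
    rows.append(np.hstack([ortho(s,cx,cy,z,.03,.0002) for cx,cy,z in((.5306,.311,.056),(.5211,.1135,.056))]))
g=np.vstack(rows)
for i in range(2):
    for j in range(2):
        for r in(.0165,.0205): cv2.circle(g,(i*300+150,j*300+150),int(r/.0002),(0,255,255),1)
cv2.imwrite("pics/ortho1.png",g)
E
```

```text
scene L floor z med [-0.0017  0.0018  0.0486] rim [0.0465 0.0531 0.0627]
scene R floor z med [-0.0019  0.0017  0.0475] rim [0.0462 0.053  0.0572]
top L floor z med [0.0457 0.0479 0.0496] rim [0.0465 0.0544 0.0577]
top R floor z med [0.0458 0.0472 0.0497] rim [0.0517 0.0547 0.0581]
```

View pics/ortho1.png

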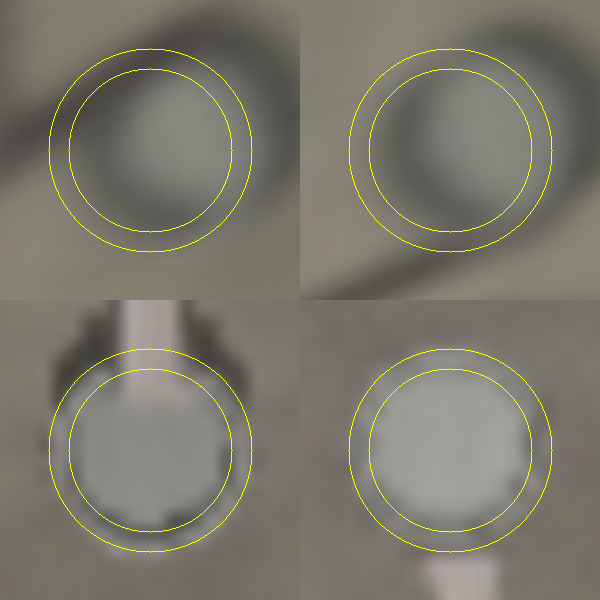

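Rim and floor depths match the spec (floor 48, rim about 55 mm). The top fits give cup L at (0.5306, 0.311), cup R at (0.5211, 0.1136), and weight A at (0.626, -0.110). I'll start moving and grip A along y first to find its true position.

>>> send_rows([
  [555.6,-240.2,110,0,0,21.85,60],
  [555.6,-240.2,110,0,0,21.85,60],
  [555.6,-240.2,110,0,0,21.85,60],
  [555.6,-240.2,110,0,0,21.85,60],
  [555.6,-240.2,110,0,0,21.85,60],
  [555.6,-240.2,110,0,0,21.85,60],
  [555.6,-240.2,110,0,0,21.85,60],
  [555.6,-240.2,110,0,0,21.85,60],
  [555.6,-240.2,110,0,0,21.85,60],
  [555.6,-240.2,110,0,0,21.85,60],
  [555.6,-240.2,110,0,0,21.85,60],
  [555.6,-240.2,110,0,0,21.85,60],
  [555.6,-240.2,110,0,0,21.85,60],
], squeeze=20)

```text
clock: 1.72
position: [0.6259, -0.1116, 0.1358]
ee_rot: [[0.999, -0.049, 0.0], [-0.049, -0.999, -0.0], [0.0, 0.0, -1.0]]
force: [-0.9, 0.3, -0.8]
finger_gap: 0.0604
gripper_force: 0.0
```

>>> send_rows([
  [0,0,50,0,0,0,60],
  [0,0,92,0,0,0,60],
  [0,0,92,0,0,0,60],
  [0,0,92,0,0,0,20],
  [0,0,92,0,0,0,20],
  [0,0,92,0,0,0,20],
  [0,0,92,0,0,0,20],
  [0,0,92,0,0,0,20],
], squeeze=20)

```text
clock: 2.72
position: [0.6277, -0.111, 0.0459]
ee_rot: [[0.999, -0.048, 0.004], [-0.048, -0.999, -0.001], [0.004, 0.001, -1.0]]
force: [-0.9, 0.0, 7.0]
finger_gap: 0.0293
gripper_force: 21.0
```

>>> send_rows([
  [0,0,0,0,0,0,60],
  [0,0,0,0,0,0,60],
  [0,0,0,0,0,-45,60],
  [0,0,0,0,0,-45,60],
  [0,0,0,0,0,-45,60],
  [0,0,0,0,0,-45,60],
  [0,0,0,0,0,-90,60],
  [0,0,0,0,0,-90,60],
  [0,0,0,0,0,-90,60],
  [0,0,0,0,0,-90,60],
  [0,0,0,0,0,-90,60],
  [0,0,0,0,0,-90,60],
])

```text
clock: 4.22
position: [0.6264, -0.1106, 0.0432]
ee_rot: [[0.048, 0.999, -0.0], [0.999, -0.048, 0.0], [0.0, -0.0, -1.0]]
force: [0.6, -0.3, 0.2]
finger_gap: 0.0599
gripper_force: 0.0
```

```bash
cat >> h.py <<'E'
def see(tag,names=("scene","top")):
    o=[]
    for n in names:
        s=viewer.snapshot(n); np.savez(f"{n}{tag}.npz",**s); o.append((n,s,cloud(s)))
    return o
def blob(W,cx,cy,zl,zh,h=.03):
    q=W[(abs(W[...,0]-cx)<h)&(abs(W[...,1]-cy)<h)&(W[...,2]>zl)&(W[...,2]<zh)]
    if len(q)<5: return None
    c,r=cv2.minEnclosingCircle(q[:,:2].astype(np.float32)); return len(q),q.mean(0).round(4),np.round(c,4),round(r,4)
E
python3 -c "
from h import *
s=readout.read_state();print(s['clock'],s['position'],s['ee_rot'],s['force'],s['joint_positions'])"
```

```text
4.225 [ 0.62637713 -0.11062022  0.04318686] [[ 4.81347357e-02  9.98840820e-01 -2.50353521e-04]
 [ 9.98840850e-01 -4.81347179e-02  7.66455149e-05]
 [ 6.45059728e-05 -2.53752635e-04 -9.99999966e-01]] [ 0.5710117  -0.32871997  0.23493938] [-1.00161294e+01  1.74908371e+01  2.17813778e+00  7.47021900e+01
  1.82971263e-03  8.27428532e+01]
```

>>> send_rows([
  [0,0,0,0,0,0,20],
  [0,0,0,0,0,0,20],
  [0,0,0,0,0,0,20],
  [0,0,0,0,0,0,20],
  [0,0,0,0,0,0,20],
  [0,0,-50,0,0,0,20],
  [0,0,-100,0,0,0,20],
  [40,-11,-130,0,0,0,20],
], squeeze=30)

```text
clock: 5.22
position: [0.6179, -0.0716, 0.1755]
ee_rot: [[0.051, 0.999, 0.002], [0.999, -0.051, -0.001], [-0.001, 0.002, -1.0]]
force: [-0.4, 0.2, -1.9]
finger_gap: 0.029
gripper_force: 30.2
```

>>> send_rows([
  [376.8,-105,0,0,0,0,20],
  [376.8,-105,0,0,0,0,20],
  [376.8,-105,0,0,0,0,20],
  [376.8,-105,0,0,0,0,20],
  [376.8,-105,0,0,0,0,20],
  [376.8,-105,0,0,0,0,20],
  [376.8,-105,0,0,0,0,20],
  [376.8,-105,30,0,0,0,20],
  [376.8,-105,52,0,0,0,20],
  [376.8,-105,52,0,0,0,20],
  [376.8,-105,52,0,0,0,20],
])

```text
clock: 6.6
position: [0.5308, 0.3109, 0.1223]
ee_rot: [[0.048, 0.999, 0.001], [0.999, -0.048, 0.0], [0.0, 0.001, -1.0]]
force: [0.3, -0.1, -1.1]
finger_gap: 0.0292
gripper_force: 30.2
```

```bash
python3 - <<'E'
from h import *
s=readout.read_state();print(s['clock'],s['position'],s['force'],s['finger_gap'])
o=see(1)
a=ortho(o[0][1],.5306,.311,.056,.05,.00025); 
cv2.imwrite("pics/c1.png",np.hstack([cv2.resize(o[0][1]["color"][110:200,240:360],None,fx=3.3,fy=4.4,interpolation=2)[:400],cv2.resize(o[1][1]["color"][170:270,110:210],(400,400),interpolation=2)]))
n,s,W=o[0]
for z in(.08,.09,.1):
    q=W[(abs(W[...,0]-.53)<.03)&(abs(W[...,1]-.311)<.03)&(abs(W[...,2]-z)<.006)]
    print(z,len(q),q.mean(0).round(4),q.min(0).round(4),q.max(0).round(4))
E
```

```text
6.6 [0.53079285 0.31088419 0.12225401] [ 0.33726239 -0.1349532  -1.09512565] 0.029181938231437873Traceback (most recent call last):
  File "<stdin>", line 5, in <module>
    return _nx.concatenate(arrs, 1, dtype=dtype, casting=casting)
           ~~~~~~~~~~~~~~~^^^^^^^^^^^^^^^^^^^^^^^^^^^^^^^^^^^^^^^
ValueError: all the input array dimensions except for the concatenation axis must match exactly, but along dimension 0, the array at index 0 has size 396 and the array at index 1 has size 400
```

```bash
cat >> h.py <<'E'
from scipy.optimize import least_squares
def cylfit(W,cx,cy,zl,zh,r=.015,h=.022):
    q=W[(np.hypot(W[...,0]-cx,W[...,1]-cy)<h)&(W[...,2]>zl)&(W[...,2]<zh)]
    f=least_squares(lambda p:np.hypot(q[:,0]-p[0],q[:,1]-p[1])-r,[cx,cy],loss="soft_l1",f_scale=.001)
    return len(q),f.x.round(4)
E
python3 - <<'E'
from h import *
for n in("scene","top"):
    s=dict(np.load(n+"1.npz")); s0=dict(np.load(n+"0.npz"));W=cloud(s);W0=cloud(s0)
    if n=="scene":
        print("held",cylfit(W,.5306,.311,.083,.104)); print("A0",cylfit(W0,.626,-.11,.01,.058),"B0",cylfit(W0,.4535,-.0995,.01,.058))
    print(n,"cupR now",blob(W,.5211,.1135,.042,.064),"was",blob(W0,.5211,.1135,.042,.064))
c=cv2.resize(dict(np.load("scene1.npz"))["color"][110:210,250:350],(600,600),interpolation=2)
cv2.imwrite("pics/c1.png",c)
E
```

```text
held (93, array([0.5317, 0.3103]))
A0 (198, array([ 0.6256, -0.11  ])) B0 (165, array([ 0.4518, -0.0984]))
scene cupR now (180, array([0.5212, 0.1139, 0.0512]), array([0.5222, 0.1137]), 0.022) was (178, array([0.5212, 0.1137, 0.0509]), array([0.521 , 0.1135]), 0.0224)
top cupR now (169, array([0.5212, 0.1133, 0.0502]), array([0.5212, 0.1138]), 0.0209) was (168, array([0.5211, 0.1134, 0.05  ]), array([0.5212, 0.1137]), 0.0209)
```

View pics/c1.png

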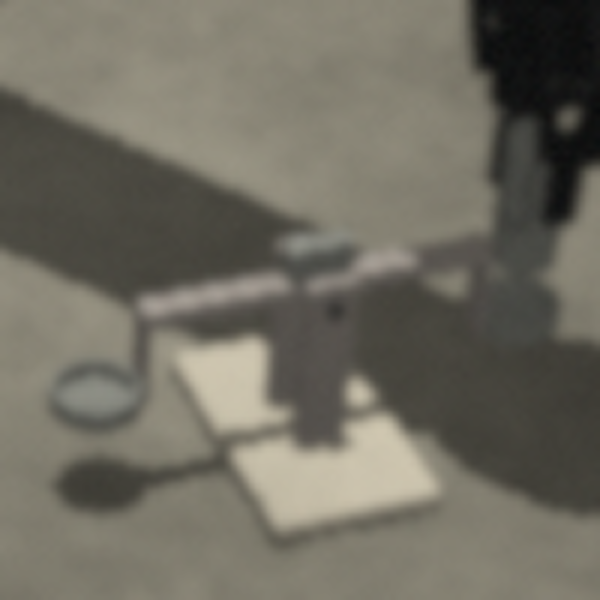

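>>> send_rows([
  [0,0,10,0,0,0,20],
  [0,0,18,0,0,0,20],
  [0,0,22,0,0,0,20],
  [0,0,25,0,0,0,20],
  [0,0,28,0,0,0,20],
])

```text
clock: 7.32
position: [0.5304, 0.3112, 0.0932]
ee_rot: [[0.048, 0.999, 0.0], [0.999, -0.048, 0.0], [0.0, 0.0, -1.0]]
force: [-0.0, 0.5, -1.0]
finger_gap: 0.0292
gripper_force: 30.2
```

>>> send_rows([
  [0,0,3,0,0,0,20],
  [0,0,5,0,0,0,20],
  [0,0,7,0,0,0,20],
  [0,0,8,0,0,0,20],
  [0,0,8,0,0,0,20],
])

```text
clock: 7.95
position: [0.5303, 0.311, 0.0853]
ee_rot: [[0.048, 0.999, -0.0], [0.999, -0.048, -0.0], [-0.0, -0.0, -1.0]]
force: [-0.6, -1.9, -0.5]
finger_gap: 0.0287
gripper_force: 30.3
```

```bash
python3 - <<'E'
from h import *
o=see(2)
for n,s,W in o: print(n,"cupR",blob(W,.5211,.1135,.042,.075))
print("held",cylfit(o[0][2],.5306,.311,.07,.09))
E
```

```text
scene cupR (183, array([0.5213, 0.1123, 0.0586]), array([0.522 , 0.1123]), 0.0224)
top cupR (177, array([0.521 , 0.111 , 0.0573]), array([0.5205, 0.111 ]), 0.0209)
held (48, array([0.5288, 0.3074]))
```

>>> send_rows([
  [0,0,8,0,0,0,34],
  [0,0,8,0,0,0,42],
  [0,0,8,0,0,0,60],
  [0,0,8,0,0,0,60],
  [0,0,-22,0,0,0,60],
  [0,0,-62,0,0,0,60],
  [0,0,-92,0,0,0,60],
])

```text
clock: 8.93
position: [0.5306, 0.3113, 0.1793]
ee_rot: [[0.047, 0.999, 0.001], [0.999, -0.047, 0.001], [0.001, 0.001, -1.0]]
force: [0.5, 0.1, -0.2]
finger_gap: 0.0599
gripper_force: 0.0
```

```bash
python3 - <<'E'
from h import *
s=readout.read_state();print(s['clock'],s['position'],s['force'],s['finger_gap'])
o=see(3)
for n,s,W in o: print(n,"cupR",blob(W,.5211,.1115,.042,.075),"wA top",blob(W,.5306,.311,.095,.12))
print(cylfit(o[0][2],.5306,.311,.055,.098),"B",cylfit(o[0][2],.4535,-.0995,.01,.058))
cv2.imwrite("pics/c3.png",cv2.resize(o[0][1]["color"][110:210,250:350],(500,500),interpolation=2))
E
```

```text
8.925 [0.53059472 0.31134598 0.1792964 ] [ 0.53060399  0.10260188 -0.1518817 ] 0.05989588113857927
scene cupR (175, array([0.5212, 0.1121, 0.0602]), array([0.5204, 0.1109]), 0.023) wA top (90, array([0.5362, 0.3116, 0.1034]), array([0.5329, 0.3136]), 0.0156)
top cupR (178, array([0.521 , 0.1109, 0.0587]), array([0.5211, 0.1108]), 0.0209) wA top (105, array([0.5309, 0.3129, 0.104 ]), array([0.5318, 0.3139]), 0.016)
(173, array([0.5305, 0.3118])) B (165, array([ 0.4521, -0.0984]))
```

View pics/c3.png

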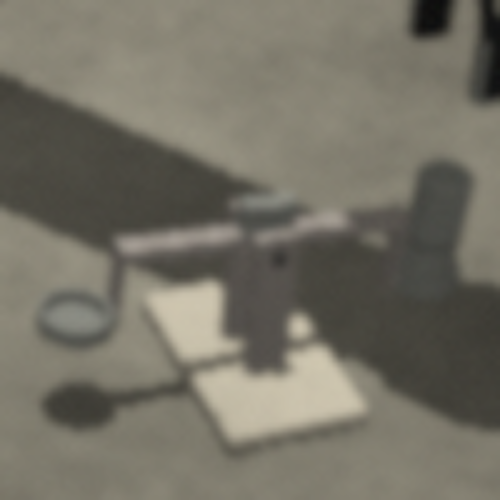

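>>> send_rows([
  [-413.5,-58.2,0,0,0,90,60],
  [-413.5,-58.2,0,0,0,90,60],
  [-413.5,-58.2,0,0,0,90,60],
  [-413.5,-58.2,0,0,0,90,60],
  [-413.5,-58.2,0,0,0,90,60],
  [-413.5,-58.2,0,0,0,90,60],
  [-413.5,-58.2,0,0,0,90,60],
  [-413.5,-58.2,0,0,0,90,60],
  [-413.5,-58.2,0,0,0,90,60],
  [-413.5,-58.2,40,0,0,90,60],
  [-413.5,-58.2,60,0,0,90,60],
], squeeze=20)

```text
clock: 10.4
position: [0.4517, -0.099, 0.1149]
ee_rot: [[0.999, -0.048, -0.002], [-0.048, -0.999, 0.001], [-0.002, -0.0, -1.0]]
force: [-0.7, -0.2, -0.4]
finger_gap: 0.0603
gripper_force: 0.0
```

>>> send_rows([
  [0,0,50,0,0,0,60],
  [0,0,73,0,0,0,60],
  [0,0,73,0,0,0,60],
  [0,0,73,0,0,0,20],
  [0,0,73,0,0,0,20],
  [0,0,73,0,0,0,20],
  [0,0,73,0,0,0,20],
  [0,0,73,0,0,0,20],
  [0,0,73,0,0,0,60],
  [0,0,73,0,0,0,60],
  [0,0,73,0,0,-45,60],
  [0,0,73,0,0,-45,60],
  [0,0,73,0,0,-45,60],
  [0,0,73,0,0,-45,60],
  [0,0,73,0,0,-90,60],
  [0,0,73,0,0,-90,60],
  [0,0,73,0,0,-90,60],
  [0,0,73,0,0,-90,60],
  [0,0,73,0,0,-90,60],
  [0,0,73,0,0,-90,60],
])

```text
clock: 12.9
position: [0.4525, -0.0991, 0.0441]
ee_rot: [[0.048, 0.999, -0.0], [0.999, -0.048, 0.0], [0.0, -0.0, -1.0]]
force: [0.4, 0.6, -0.6]
finger_gap: 0.0602
gripper_force: 0.0
```

>>> send_rows([
  [0,0,0,0,0,0,20],
  [0,0,0,0,0,0,20],
  [0,0,0,0,0,0,20],
  [0,0,0,0,0,0,20],
  [0,0,0,0,0,0,20],
  [0,0,-50,0,0,0,20],
  [0,0,-90,0,0,0,20],
  [40,11,-110,0,0,0,20],
  [213.2,58.2,-110,0,0,0,20],
  [213.2,58.2,-110,0,0,0,20],
  [213.2,58.2,-110,0,0,0,20],
  [213.2,58.2,-110,0,0,0,20],
  [213.2,58.2,-110,0,0,0,20],
  [213.2,58.2,-90,0,0,0,20],
  [213.2,58.2,-74,0,0,0,20],
  [213.2,58.2,-74,0,0,0,20],
  [213.2,58.2,-74,0,0,0,20],
], squeeze=30)

```text
clock: 15.02
position: [0.521, 0.1107, 0.1189]
ee_rot: [[0.048, 0.999, 0.001], [0.999, -0.048, 0.0], [0.0, 0.001, -1.0]]
force: [0.4, -0.7, -1.0]
finger_gap: 0.0293
gripper_force: 30.5
```

```bash
python3 - <<'E'
from h import *
s=readout.read_state();print(s['clock'],s['position'],s['force'],s['finger_gap'])
o=see(4)
for n,s,W in o: print(n,"cupR",blob(W,.5211,.1115,.042,.068))
print("held",cylfit(o[0][2],.5211,.111,.078,.1))
E
```

```text
15.025 [0.52097072 0.11069327 0.11887592] [ 0.39941183 -0.73365138 -1.02493127] 0.029259941564159207
scene cupR (135, array([0.5249, 0.1099, 0.0593]), array([0.5235, 0.1108]), 0.0214)
top cupR None
held (88, array([0.5215, 0.1111]))
```

>>> send_rows([
  [0,0,7,0,0,0,20],
  [0,0,11,0,0,0,20],
  [0,0,14,0,0,0,20],
  [0,0,17,0,0,0,20],
  [0,0,17,0,0,0,20],
])

```text
clock: 15.75
position: [0.5207, 0.1111, 0.1011]
ee_rot: [[0.047, 0.999, -0.0], [0.999, -0.047, 0.0], [-0.0, -0.0, -1.0]]
force: [-1.1, -0.1, 0.3]
finger_gap: 0.029
gripper_force: 30.7
```

>>> send_rows([
  [0.6,0,2,0,0,0,20],
  [1.2,0,4,0,0,0,20],
  [1.8,0,6,0,0,0,20],
  [2.5,0,8,0,0,0,20],
  [2.5,0,8,0,0,0,20],
  [2.5,0,8,0,0,0,20],
])

```text
clock: 16.5
position: [0.5209, 0.1135, 0.0933]
ee_rot: [[0.048, 0.999, -0.0], [0.999, -0.048, -0.0], [-0.0, -0.0, -1.0]]
force: [-2.9, -0.3, -0.8]
finger_gap: 0.0292
gripper_force: 30.7
```

```bash
python3 - <<'E'
from h import *
o=see(5)
for n,s,W in o: print(n,"wA",blob(W,.5306,.312,.1,.13))
print("held",cylfit(o[0][2],.5211,.1135,.07,.09),"A",cylfit(o[0][2],.5306,.311,.065,.1))
cv2.imwrite("pics/c5.png",cv2.resize(o[0][1]["color"][110:210,250:350],(500,500),interpolation=2))
E
```

```text
scene wA (109, array([0.5364, 0.3107, 0.1097]), array([0.5329, 0.3142]), 0.0174)
top wA (110, array([0.531 , 0.3119, 0.1119]), array([0.531 , 0.3129]), 0.015)
held (57, array([0.5231, 0.1145])) A (147, array([0.5306, 0.3123]))
```

View pics/c5.png

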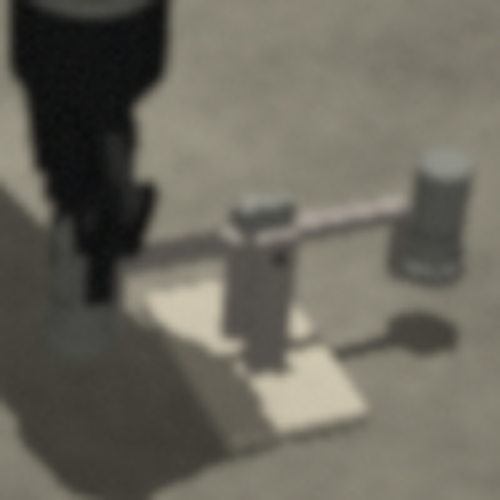

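A stands upright at crop (440,215) and the beam is level, with B in the right cup. I'll release B.

>>> send_rows([
  [0,0,0,0,0,0,36],
  [0,0,0,0,0,0,44],
  [0,0,0,0,0,0,64],
  [0,0,0,0,0,0,64],
  [0,0,0,0,0,0,64],
  [0,0,-30,0,0,0,64],
  [0,0,-70,0,0,0,64],
  [0,0,-90,0,0,0,64],
  [0,0,-90,0,0,0,64],
  [0,0,-90,0,0,0,64],
  [0,0,-90,0,0,0,64],
  [0,0,-90,0,0,0,64],
])

```text
clock: 18.1
position: [0.5207, 0.1135, 0.1824]
ee_rot: [[0.048, 0.999, -0.001], [0.999, -0.048, -0.0], [-0.0, -0.001, -1.0]]
force: [0.7, 0.7, 0.9]
finger_gap: 0.0637
gripper_force: 0.0
```

```bash
python3 - <<'E'
from h import *
s=readout.read_state();print(s['clock'],s['position'],s['force'],s['finger_gap'])
o=see(6)
for n,s,W in o: print(n,"wA",blob(W,.5306,.312,.095,.13),"wB",blob(W,.5211,.1125,.095,.13))
W=o[0][2];print("B",cylfit(W,.5211,.1125,.06,.1),"A",cylfit(W,.5306,.311,.065,.1))
for z in (.065,.085,.1): print(z,"B",cylfit(W,.5211,.1125,z-.01,z+.01),"A",cylfit(W,.5306,.311,z-.01,z+.01))
E
```

```text
18.1 [0.52067936 0.11353351 0.18243814] [0.65125696 0.6803122  0.90887974] 0.06369652815942067
scene wA (173, array([0.5372, 0.3066, 0.1115]), array([0.5314, 0.305 ]), 0.0236) wB (98, array([0.5257, 0.1105, 0.1034]), array([0.5214, 0.1108]), 0.0163)
top wA (109, array([0.5299, 0.3103, 0.1197]), array([0.5304, 0.3111]), 0.015) wB None
B (163, array([0.5209, 0.1146])) A (155, array([0.5304, 0.3131]))
0.065 B (78, array([0.5211, 0.1152])) A (110, array([0.5326, 0.3113]))
0.085 B (85, array([0.5209, 0.1145])) A (87, array([0.5304, 0.3133]))
0.1 B (118, array([0.5204, 0.1127])) A (81, array([0.5307, 0.3126]))
```

B is on the side that dropped: its top is at 0.104 against 0.120 for A. I'll grasp B with the tool tilted to match the beam.

>>> send_rows([
  [0,0,30,0,4.58,0,64],
  [0,0,60,0,4.58,0,64],
  [0,0,85,0,4.58,0,64],
  [0,0,99.5,0,4.58,0,64],
  [0,0,99.5,0,4.58,0,64],
], squeeze=20)

```text
clock: 18.82
position: [0.5205, 0.1135, 0.0831]
ee_rot: [[0.047, 0.999, 0.002], [0.996, -0.047, 0.08], [0.08, -0.001, -0.997]]
force: [0.1, 0.2, 1.3]
finger_gap: 0.064
gripper_force: 0.0
```

```bash
python3 - <<'E'
from h import *
s=readout.read_state();print(s['clock'],s['position'],s['force'],s['finger_gap'])
for n,s,W in see(7): print(n,"wA",blob(W,.5306,.312,.095,.13))
# holder: deck & pocket, in the first pictures
for n in("top",):
    s=dict(np.load("top0.npz"));W=cloud(s)
    g=cv2.cvtColor(ortho(s,.571,-.289,.034,.11,.0005),cv2.COLOR_BGR2GRAY)
    cv2.imwrite("pics/hold.png",cv2.resize(g,(600,600)))
E
```

```text
18.825 [0.52050051 0.11353933 0.08306463] [0.12320493 0.21976996 1.28482511] 0.06396868334753937
scene wA (177, array([0.5374, 0.3064, 0.1114]), array([0.5329, 0.3037]), 0.0234)
top wA (136, array([0.53  , 0.3064, 0.116 ]), array([0.5302, 0.3038]), 0.0214)
```

View pics/hold.png

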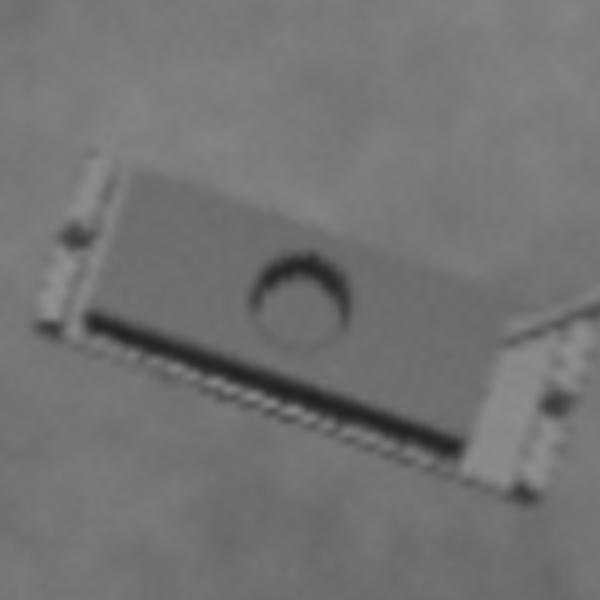

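The holder crop shows the pocket mouth centred near (300,303), which is about world (0.571, -0.2875), with the rail axis at about 18.5°. The beam is still on its stop, so I'll grip B and lift it gently.

>>> send_rows([
  [0,0,0,0,0,0,20],
  [0,0,0,0,0,0,20],
  [0,0,0,0,0,0,20],
  [0,0,0,0,0,0,20],
  [0,0,0,0,0,0,20],
  [0.25,0,-2,0,-1.1,0,20],
  [0.5,0,-4,0,-2.3,0,20],
  [0.75,0,-6,0,-3.4,0,20],
  [1,0,-8,0,-4.58,0,20],
  [0.4,0,-10,0,-4.58,0,20],
  [-0.2,0,-12,0,-4.58,0,20],
  [-0.8,0,-14,0,-4.58,0,20],
  [-1.5,0,-16.2,0,-4.58,0,20],
  [-1.3,0,-19,0,-4.58,0,20],
  [-1.1,0,-22,0,-4.58,0,20],
  [0,0,-35,0,-4.58,0,20],
  [2,0,-60,0,-4.58,0,20],
  [3.6,0,-80,0,-4.58,0,20],
  [3.6,0,-80,0,-4.58,0,20],
], squeeze=30)

```text
clock: 21.3
position: [0.5217, 0.111, 0.1659]
ee_rot: [[0.048, 0.999, 0.003], [0.999, -0.048, 0.001], [0.001, 0.003, -1.0]]
force: [0.1, -0.4, -1.1]
finger_gap: 0.0293
gripper_force: 29.8
```

```bash
python3 - <<'E'
from h import *
s=readout.read_state();print(s['clock'],s['position'],s['ee_rot'].round(3).tolist(),s['force'],s['finger_gap'])
o=see(8)
for n,s,W in o: print(n,"wA",blob(W,.5306,.312,.095,.13))
W=o[0][2]
print("A",cylfit(W,.5306,.312,.06,.09)); x,y=.5205,.1107
print("held",cylfit(W,x,y,.122,.145),[cylfit(W,x,y,z-.005,z+.005) for z in(.126,.136,.146)])
q=W[(np.hypot(W[...,0]-x,W[...,1]-y)<.02)]; print("foot z",np.nanmin(np.where(q[:,2]>.06,q[:,2],9)))
E
```

```text
21.3 [0.52173694 0.11097425 0.16593816] [[0.048, 0.999, 0.003], [0.999, -0.048, 0.001], [0.001, 0.003, -1.0]] [ 0.13088544 -0.40749652 -1.06186141] 0.029277223807576462
scene wA (93, array([0.5363, 0.3118, 0.103 ]), array([0.5341, 0.3131]), 0.0166)
top wA (109, array([0.531 , 0.3134, 0.1042]), array([0.5305, 0.3143]), 0.0159)
A (110, array([0.5308, 0.3123]))
held (85, array([0.5221, 0.1107])) [(31, array([0.5217, 0.1105])), (40, array([0.5221, 0.1109])), (30, array([0.5226, 0.1109]))]
foot z 0.060485410932383576
```

>>> send_rows([
  [-60,10,0,0,0,0,20],
  [-395.6,69.1,0,0,0,0,20],
  [-395.6,69.1,0,0,0,0,20],
  [-395.6,69.1,0,0,0,0,20],
  [-395.6,69.1,0,0,0,0,20],
  [-395.6,69.1,0,0,0,0,20],
  [-395.6,69.1,0,0,0,0,20],
  [-395.6,69.1,0,0,0,0,20],
  [-395.6,69.1,40,0,0,0,20],
  [-395.6,69.1,65,0,0,0,20],
  [-395.6,69.1,75,0,0,0,20],
  [-395.6,69.1,75,0,0,0,20],
  [-395.6,69.1,75,0,0,0,20],
])

```text
clock: 23.02
position: [0.5716, -0.2876, 0.0902]
ee_rot: [[0.047, 0.999, 0.002], [0.999, -0.047, -0.001], [-0.001, 0.002, -1.0]]
force: [0.1, -0.6, -2.1]
finger_gap: 0.0292
gripper_force: 30.0
```

```bash
python3 - <<'E'
from h import *
s=readout.read_state();print(s['clock'],s['position'],s['force'],s['moment'])
o=see(9,("scene",))
x,y=s['position'][:2]; print("held",cylfit(o[0][2],x,y,.045,.07))
cv2.imwrite("pics/c9.png",cv2.resize(o[0][1]["color"][190:280,70:170],(600,540),interpolation=2))
E
```

```text
23.025 [ 0.57162014 -0.28755827  0.0902037 ] [ 0.1471012  -0.59053101 -2.05096161] [-0.06542732 -0.02269009  0.04271548]
held (100, array([ 0.5721, -0.2885]))
```

View pics/c9.png

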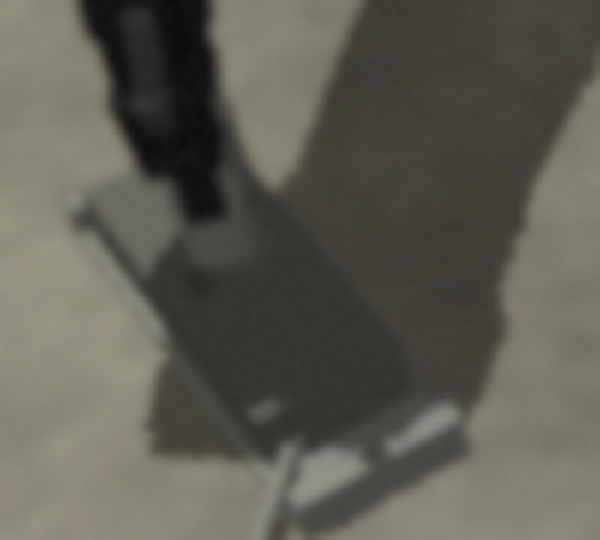

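The weight hovers at crop (220,250), over the pocket. I'll lower it gently and watch the force.

>>> send_rows([
  [0,0,6,0,0,0,20],
  [0,0,10,0,0,0,20],
  [0,0,13,0,0,0,20],
  [0,0,15,0,0,0,20],
  [0,0,15,0,0,0,20],
])

```text
clock: 23.7
position: [0.571, -0.2876, 0.0736]
ee_rot: [[0.048, 0.999, -0.0], [0.999, -0.048, 0.0], [0.0, -0.0, -1.0]]
force: [0.6, 0.7, -1.9]
finger_gap: 0.0291
gripper_force: 30.0
```

>>> send_rows([
  [0,0,2,0,0,0,20],
  [0,0,3.5,0,0,0,20],
  [0,0,5,0,0,0,20],
  [0,0,6,0,0,0,20],
  [0,0,6,0,0,0,20],
])

```text
clock: 24.32
position: [0.571, -0.2876, 0.0677]
ee_rot: [[0.048, 0.999, -0.0], [0.999, -0.048, 0.0], [0.0, -0.0, -1.0]]
force: [0.6, 0.2, -1.8]
finger_gap: 0.0292
gripper_force: 30.0
```

>>> send_rows([
  [0,0,3,0,0,0,20],
  [0,0,6,0,0,0,20],
  [0,0,9,0,0,0,20],
  [0,0,11,0,0,0,20],
  [0,0,12,0,0,0,20],
  [0,0,12,0,0,0,20],
])

```text
clock: 25.08
position: [0.571, -0.2877, 0.0567]
ee_rot: [[0.048, 0.999, 0.0], [0.999, -0.048, -0.0], [-0.0, 0.0, -1.0]]
force: [-2.8, 1.1, 5.3]
finger_gap: 0.029
gripper_force: 30.8
```

>>> send_rows([
  [0,0,0,0,0,0,34],
  [0,0,0,0,0,0,44],
  [0,0,0,0,0,0,60],
  [0,0,0,0,0,0,60],
  [0,0,-30,0,0,0,60],
  [0,0,-80,0,0,0,60],
  [0,0,-140,0,0,0,60],
  [-30,-150,-160,0,0,0,60],
  [-30,-150,-160,0,0,0,60],
  [-30,-150,-160,0,0,0,60],
  [-30,-150,-160,0,0,0,60],
])

```text
clock: 26.45
position: [0.4185, -0.311, 0.217]
ee_rot: [[0.05, 0.999, 0.001], [0.999, -0.05, -0.001], [-0.001, 0.002, -1.0]]
force: [1.0, 0.3, -0.6]
finger_gap: 0.06
gripper_force: 0.0
```

```bash
python3 - <<'E'
from h import *
s=readout.read_state();print(s['clock'],s['position'],s['force'],s['finger_gap'])
for n,s,W in see(10):
    print(n,"B top",blob(W,.571,-.2877,.068,.09),"A top",blob(W,.5306,.312,.095,.13))
    print("B cyl",[cylfit(W,.571,-.2877,a,b) for a,b in((.036,.055),(.055,.073))])
    print("bystanders",blob(W,.768,.05,.04,.07,.05),blob(W,.68,.392,.15,.18,.05))
E
```

```text
26.45 [ 0.41852292 -0.31097801  0.21695777] [ 0.99038696  0.26619608 -0.61571611] 0.06004954081501827
scene B top (132, array([ 0.576 , -0.288 ,  0.0748]), array([ 0.5739, -0.2878]), 0.0146) A top (91, array([0.5362, 0.3119, 0.103 ]), array([0.5339, 0.3141]), 0.0157)
B cyl [(91, array([ 0.5713, -0.2882])), (83, array([ 0.5715, -0.288 ]))]
bystanders (454, array([0.7669, 0.0499, 0.0519]), array([0.7682, 0.049 ]), 0.0352) (162, array([0.6855, 0.3902, 0.1642]), array([0.6819, 0.3935]), 0.0164)
top B top (93, array([ 0.5708, -0.2874,  0.0765]), array([ 0.5712, -0.2877]), 0.0158) A top (111, array([0.5311, 0.3132, 0.1041]), array([0.5314, 0.314 ]), 0.016)
B cyl [(27, array([ 0.5709, -0.2897])), (22, array([ 0.5707, -0.2902]))]
bystanders (159, array([0.7699, 0.0503, 0.055 ]), array([0.7674, 0.0501]), 0.0337) (125, array([0.6784, 0.3918, 0.1673]), array([0.679 , 0.3933]), 0.0155)
```

B is upright and home, with its top at 77–78 mm. A is standing in its cup and the bystanders have not moved. I'll hand the job in.

```bash
python3 -c "
from plant import bot; print(bot.job_done())"
```

```text
the job is handed in; nothing more can be done
None
```

The heavier weight (B, on the right side, which dropped) is seated upright and fully home in the pocket, the other stands in the left cup, and I handed the job in at about 26.5 s of the 72 s.

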